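# Find the blind bore of a tube block by feel and hold it bore-up

### The arm

A 6-joint arm with a two-finger parallel gripper is mounted at the origin on the work surface. World frame = base frame: x ahead of the robot, y to its left, z up, the work surface at z = 0. Lengths are in mm, angles in rad, forces in N, time in s.
With the tool pointing down it reaches from about 300 to 850 mm from the base axis. Payload 4.2 kg.
Tool frame: the origin (TCP) lies midway between the tips of the shut fingers; the grasp point (between the pads) lies 19 mm behind it (robot.pinch_z is the distance from the TCP to the grasp point, in mm); y points along the fingers, z is the direction in which the jaws open and shut, and the axes are right-handed (so a half turn about y gives the same grasp; the last joint's range is limited). The gripper opens to 91 mm and grips with 3 to 60 N. Pads are 32 mm wide; open, the fingers measure 118 mm over their backs; the gripper's body (76 mm by 178 mm) begins 60 mm behind the grasp point.
Start: joints at [-1.305, 0.32, 1.565, -0, 1.257, -0.02], TCP at [162.11, -551.692, 213.976] pointing down, gripper open.
Joint ranges: [-3.11, 3.11], [-0.84, 2.01], [0.21, 2.61], [-1.34, 4.49], [0.05, 2.63], [-2.56, 2.56]. Speed limits (rad/s): [2.57, 2.57, 3.14, 3.14, 3.14, 3.14].

### API

Orientations are given as a unit quaternion [w, x, y, z].
In Python, from workcell import robot, read_camera, calibration gives the robot as it stands.
- The arm moves only by the tool apply_moves, never from a script. Its argument "steps" is a list of rows, each a list of 4 numbers: the shift along the world's x, y, z in cm, then the turn about the world's z in rad. In form: [[dx, dy, dz, spin], ...]. A call has 1 to 20 rows; each row shifts and turns the commanded pose from where the row before left it; what a row does not reach is not made up. A row lasts 1/10 s, in which the tool goes at most 50 mm and 8.59 degrees, less where a joint would pass 70% of its speed; a pose out of reach is approached as far as the arm can. A call with a gripper value outside its range is refused whole. "claw" is the opening in per cent of the stroke, from 0 (shut) to 100 (fully open), set as the call begins (left out, the last holds). The fingers move at their own pace and stop on an object; the grip force is fixed at half the most. Time passes only in rows, so rows that do not move let the fingers close. It gives the time, the measured TCP pose, the force and the opening at its end, in the units of the state.
- robot.get_state(): the state, without advancing time (a new reading comes with each control period).
- read_camera(name): name is "scene" or "side" or "wrist"; returns (picture, depth): 384x512x3 uint8, red, green, blue; 384x512 float32, mm along the optical axis (not along the pixel's ray), 0 where there is no reading.
- calibration(name): a dict with "fx", "fy", "cx", "cy" (pixels), "rvec" (rotation vector, rad) and "tvec" (3), from world to camera coordinates, as OpenCV has them; the wrist camera has in their place "mount" (4x4, takes a point from camera to tool coordinates, whose origin is the TCP and whose axes are the tool frame's). Camera axes: x right, y down, z forward; pixel columns grow to the right and rows downward; lengths in mm; the calibration is good to about 2 mm. A picture is of the moment at which its call begins: read the wrist's pose just before it. calibration takes no time and is no camera call.
- robot.finish_job(): hands the job in, once; it reports no verdict.
The state is a dict: "time_s": time; "joint_positions": joint angles; "joint_velocities": joint speeds; "joint_efforts": joint torques, N m; "tcp_pos": TCP position; "tool_rot": TCP orientation; "wrist_force": force on the tool from outside, world axes, zero at the start; "moment": the same for the moment, N m; "grip_width": opening from 0.0 (shut) to 1.0 (fully open).
Only numpy, scipy, OpenCV 4.12 (cv2) and the standard library are available. Lean on these libraries where they do the work, as an engineer would, in place of code of your own. Each camera call takes 0.05 s, during which the arm holds its last target.

### The job

Lift the lid off the steel dish by its knob and set it down knob-up on the bare bench clear of the dish, then take out the metal tube block that lies inside and find its blind bore by feel: push one end and, if that is solid, the other over a peg of the drying stand until the peg goes well in (halfway down the bore is plenty). Draw the block off again, turn it so the bore faces straight up, and finish while still holding it still like that, high in the air well above the stand, ready for a vial. Do not disturb the tomatoes or the glass jar.

Things in the scene. Friction and masses are not known exactly. Their poses are not given: they have to be found in the camera images.
- dish: Round open steel dish, fixed to the bench; outer diameter 168, wall 4, inner floor 5 above the bench, rim 52 above the bench. Origin: centre of its underside, on the bench.
- lid: Loose round aluminium lid, 0.25 kg, at first on the dish: a disc 178 across and 4 thick, with a step 150 across and 6 deep under it that sits loosely inside the dish's rim; on top a round black knob 30 across and 22 tall on a thin stem. Origin: centre of the underside of the step (46 above the bench when on the dish, 0 when set down on the bench); z points up through the knob; knob top 42 above the origin.
- lid_knob (a point): Middle of the lid's knob, 31 above the lid's origin (knob 30 in diameter, reaching from 11 below to 11 above this point).
- block: Plain aluminium tube block, about 0.14 kg: a bar of square section 34 by 34, 56 long, lying on its side on the floor of the dish, under the lid. One end face has a blind round bore in its middle, 20 in diameter and 36 deep; the other end and the four sides are solid. Origin: centre of the bar (22 above the bench at the start). Its x axis runs along its length; which of the two ends has the bore is not told, it must be felt or seen.
- stand: Drying stand, fixed to the bench: a round dark base 90 across and 12 thick, an upright post 16 across and 105 tall, and through it a level round rod 8 across with rounded ends, whose axis is 95 above the bench; the rod sticks out 47 from the post on two opposite sides as two pegs, along the stand's +y and -y. Origin: centre of the underside of the base.
- peg_left (a point): Very tip of the peg on the stand's +y side, on the rod's axis, 55 from the post's axis, 95 above the bench; the peg points along the stand's +y.
- peg_right (a point): Very tip of the peg on the stand's -y side, on the rod's axis, 55 from the post's axis, 95 above the bench; the peg points along the stand's -y.
- tomato_big: Loose tomato, 74 across, 56 tall, to be left alone. Origin: its underside, on the bench.
- tomato_small: Loose tomato, 60 across, 45 tall, to be left alone. Origin: its underside, on the bench.
- jar: Loose closed glass jar, 60 across, 90 tall, to be left alone. Origin: its underside, on the bench.
Not all that is in view belongs to the job. What is shaped like the dish but blue is not meant.

How it is judged (in metres and radians):
On the way, in this order (a step that is already met when the one before it is completed fails the run):
1. the lid is lifted clear of the dish, held in the fingers (height (world z) of lid above 0.056 m and contact force between lid and the fingers above 0.5 N), for 0.1 s.
2. the lid lies knob-up on the bench clear of the dish, let go (height (world z) of lid below 0.006 m and angle between lid's own z axis and vertical below 0.1 rad and horizontal distance between lid and dish above 0.165 m and contact force between lid and the fingers below 0.1 N and linear speed of lid below 0.03 m/s), for 0.2 s.
3. the block, in the fingers, is pushed with its bore over a peg of the stand, the peg at least 10 mm in (((x of peg_left in the frame of block between -0.014 and 0.018 m and y of peg_left in the frame of block between -0.01 and 0.01 m and z of peg_left in the frame of block between -0.01 and 0.01 m) or (x of peg_right in the frame of block between -0.014 and 0.018 m and y of peg_right in the frame of block between -0.01 and 0.01 m and z of peg_right in the frame of block between -0.01 and 0.01 m)) and contact force between block and the fingers above 0.5 N), for 0.1 s.
At the end, for the whole second after the job is handed in: The fingers hold the block still, its centre more than 0.16 m above the bench, touching neither stand, dish nor lid, with the bore pointing up within 0.35 rad (20 degrees) of vertical; the lid lies flat on the bench, knob-up, its centre more than 165 mm from the dish's centre (height (world z) of block above 0.16 m and angle between block's own x axis and vertical below 0.35 rad and contact force between block and the fingers above 1 N and contact force between block and stand below 0.1 N and contact force between block and dish below 0.1 N and contact force between block and lid below 0.1 N and linear speed of block below 0.03 m/s and angular speed of block below 0.3 rad/s and height (world z) of lid below 0.006 m and angle between lid's own z axis and vertical below 0.1 rad and horizontal distance between lid and dish above 0.165 m); the arm keeps its last pose, push and grip.
It fails at once if a tomato or the jar is pushed more than 20 mm or tipped over (distance of any of tomato_big, tomato_small, jar from where it was at the start of the episode above 0.02 m or angle between any of tomato_big, tomato_small, jar's own z axis and vertical above 0.5 rad).
It also fails if it takes over 72 s, if anything falls off the work surface, if the arm or the gripper's body presses on something with over 40 N, if the wrist force passes 120 N, or if a joint passes its speed limit or range.

## Working session

There is one attempt and no reset: what is moved stays moved. The work goes in short steps, Python scripts to look and compute and a tool call to move; the robot and the scene stay as the last step left them, time stands still between calls to the robot, and variables do not carry over. Pictures are saved under pics/ and viewed, and the job is handed in when it is done.

Besides the shell and the picture viewer there is one more tool, called after ">>>" as name(argument=value, ...) on one line, values as JSON. apply_moves: Moves the arm, as the interface text tells. Its arguments: {"type":"object","properties":{"steps":{"type":"array","items":{"type":"array","items":{"type":"number"}}},"claw":{"type":"number"}},"required":["steps"]}

```bash
ls; mkdir -p pics; cat > h.py <<'E'
import numpy as np, cv2
from workcell import robot, read_camera, calibration
def cam(name):
    st=robot.get_state(); im,d=read_camera(name); c=calibration(name)
    K=np.array([[c['fx'],0,c['cx']],[0,c['fy'],c['cy']],[0,0,1]])
    if 'rvec' in c:
        R=cv2.Rodrigues(np.array(c['rvec'],float))[0]; t=np.array(c['tvec'],float).ravel()
        Rw=R.T; o=-R.T@t
    else:
        from scipy.spatial.transform import Rotation as Ro
        w,x,y,z=st['tool_rot']; Rt=Ro.from_quat([x,y,z,w]).as_matrix()
        M=np.array(c['mount']); Rw=Rt@M[:3,:3]; o=Rt@M[:3,3]+np.array(st['tcp_pos'])
    return im,d,K,Rw,o
def world(u,v,d,K,Rw,o):
    u=np.asarray(u,float);v=np.asarray(v,float)
    p=np.stack([(u-K[0,2])/K[0,0]*d,(v-K[1,2])/K[1,1]*d,np.broadcast_to(d,u.shape)],-1)
    return p@Rw.T+o
def plane(u,v,z,K,Rw,o):
    r=Rw@np.array([(u-K[0,2])/K[0,0],(v-K[1,2])/K[1,1],1]); return o+r*(z-o[2])/r[2]
def proj(P,K,Rw,o):
    q=(np.asarray(P,float)-o)@Rw; return q[...,0]/q[...,2]*K[0,0]+K[0,2], q[...,1]/q[...,2]*K[1,1]+K[1,2]
def cloud(im,d,K,Rw,o):
    v,u=np.mgrid[0:d.shape[0],0:d.shape[1]]
    return world(u,v,d,K,Rw,o)
def save(n,im): cv2.imwrite('pics/'+n+'.png',im[...,::-1])
E
python3 - <<'E'
from h import *
for n in ['scene','side','wrist']:
    a=cam(n); save(n+'0',a[0]); np.savez('/tmp/%s0.npz'%n,*a); print(n,a[4],a[3][:,2],a[2][0,0])
print(robot.get_state())
E
```

```text
pics
scene [1146.3765579   140.59463004 1067.00113322] [-0.53847114 -0.12957425 -0.83262197] 365.0079358511941
side [  28.13116209  711.95945062 1056.60078101] [ 0.3608189  -0.56796908 -0.73974377] 441.0481008679426
wrist [ 230.55175271 -531.91956399  382.86158606] [-0.24274557 -0.06948171 -0.96759851] 324.9476321603086
{'time_s': 0.15, 'joint_positions': array([-1.30498775e+00,  3.20156907e-01,  1.56535087e+00, -4.20960368e-05,
        1.25736906e+00, -2.00102106e-02]), 'joint_velocities': array([ 0.00129822, -0.00338179, -0.00412817,  0.00037309,  0.00161714,
       -0.00130308]), 'joint_efforts': array([-8.16914348e-05, -4.12773764e+01, -2.32154864e+01,  7.27189961e-02,
        4.33964445e-02, -1.06463922e-04]), 'tcp_pos': array([ 162.0078734 , -551.34158663,  213.3251999 ]), 'tool_rot': array([ 0.10064341, -0.10078282,  0.70034648, -0.69944874]), 'wrist_force': array([ 0.66561607,  0.88265779, -0.38002779]), 'moment': array([-0.02840387,  0.00928588,  0.03744087]), 'grip_width': 1.0004227504485637}
```

View pics/scene0.png

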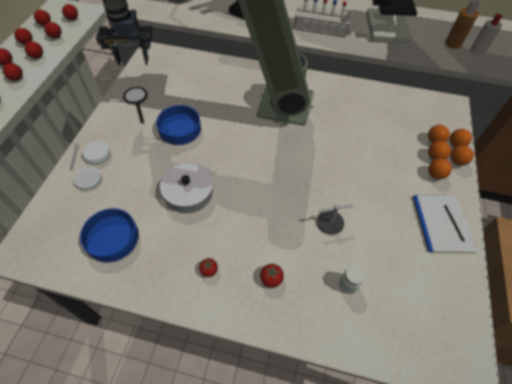

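View pics/side0.png

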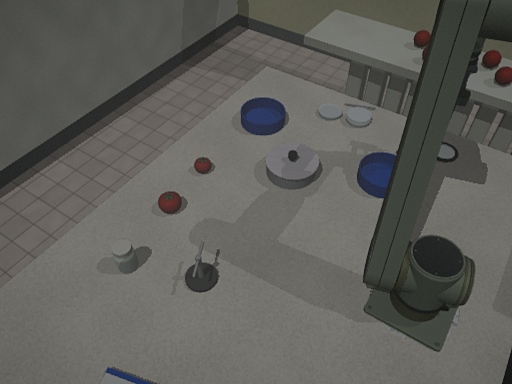

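Scene view: the lidded steel dish is at (187,187) with its black knob at (186,180). The stand is at (330,218), with pegs at (305,220) and (350,207). The tomatoes are at (208,267) and (272,275), and the jar is at (351,279). What could be taken for the dish: the blue bowls at (180,125) and (110,235), and the white saucers at (95,152) and (87,178). I choose the grey one with the knob.

```bash
python3 - <<'E'
from h import *
S={}
for n in ['scene','side']:
    z=np.load('/tmp/%s0.npz'%n); S[n]=[z['arr_%d'%i] for i in range(5)]
def tri(a,b):
    A=[];B=[]
    for n,(u,v) in (('scene',a),('side',b)):
        im,d,K,Rw,o=S[n]; r=Rw@np.array([(u-K[0,2])/K[0,0],(v-K[1,2])/K[1,1],1]); r/=np.linalg.norm(r)
        P=np.eye(3)-np.outer(r,r);A.append(P);B.append(P@o)
    return np.linalg.solve(sum(A),sum(B))
k={}
for n,(x0,y0,x1,y1) in {'scene':(170,165,205,200),'side':(280,145,306,168)}.items():
    im=S[n][0]; g=im.max(2)[y0:y1,x0:x1]; m=g<70; v,u=np.nonzero(m); k[n]=(u.mean()+x0,v.mean()+y0); print(n,k[n],m.sum())
print('knob',tri(k['scene'],k['side']))
for n in S:
    im,d,K,Rw,o=S[n]; P=cloud(*S[n])
    print(n,'bench z',np.median(P[...,2][(d>0)&(abs(P[...,2])<15)]))
    # per-object: clusters above bench
    m=((d>0)&(P[...,2]>15)&(P[...,2]<130)&(P[...,0]>250)&(P[...,0]<900)&(abs(P[...,1])<600)).astype(np.uint8)
    c,l,s,ce=cv2.connectedComponentsWithStats(m)
    for i in range(1,c):
        if s[i,4]>15:
            q=P[l==i]; print(ce[i].round(),s[i,4],'mean',q.mean(0).round(),'min',np.percentile(q,2,0).round(),'max',np.percentile(q,98,0).round(), im[l==i].mean(0).round())
    crop={'scene':(150,150,380,310),'side':(90,100,330,310)}[n]
    x0,y0,x1,y1=crop; save(n+'crop',cv2.resize(im[y0:y1,x0:x1],None,fx=3,fy=2.8,interpolation=cv2.INTER_CUBIC))
E
```

```text
scene (np.float64(184.79365079365078), np.float64(179.93650793650795)) 63
side (np.float64(292.5444444444444), np.float64(155.51111111111112)) 90
knob [ 519.00903945 -240.88918261   71.30661448]
scene bench z -0.5419182755887277
[177. 135.] 341 mean [ 308. -354.   36.] min [ 255. -452.   15.] max [ 335. -289.   53.] [26. 44. 81.]
[103. 153.] 147 mean [ 457. -586.   28.] min [ 418. -599.   15.] max [ 491. -573.   35.] [151. 153. 152.]
[186. 187.] 2038 mean [ 533. -232.   54.] min [ 444. -316.   20.] max [ 607. -156.   86.] [140. 139. 139.]
[ 92. 179.] 115 mean [ 566. -576.   17.] min [ 523. -599.   15.] max [ 606. -555.   20.] [150. 151. 150.]
[436. 175.] 69 mean [256. 588.  41.] min [250. 575.  20.] max [261. 600.  61.] [81. 46. 22.]
[334. 211.] 168 mean [520. 256.  80.] min [495. 212.  17.] max [541. 302. 105.] [100. 101.  97.]
[108. 234.] 889 mean [ 752. -414.   37.] min [ 671. -493.   16.] max [ 834. -329.   55.] [32. 50. 88.]
[208. 268.] 297 mean [781. -76.  39.] min [ 754. -103.   21.] max [803. -53.  49.] [101.  49.  42.]
[271. 276.] 474 mean [761. 111.  47.] min [727.  79.  27
[... 649 characters left out ...]
16.] max [ 326. -289.   55.] [41. 48. 71.]
[203. 164.] 217 mean [763. -73.  37.] min [ 744. -101.   18.] max [790. -53.  50.] [78. 51. 47.]
[170. 201.] 419 mean [739. 118.  46.] min [715.  83.  19.] max [774. 143.  61.] [77. 49. 45.]
[124. 255.] 651 mean [698. 342.  67.] min [680. 313.  19.] max [731. 365.  93.] [96. 98. 94.]
[199. 263.] 219 mean [510. 258.  78.] min [489. 212.  16.] max [536. 301. 108.] [78. 80. 78.]
[116. 373.] 45 mean [512. 572.  16.] min [490. 565.  15.] max [536. 578.  18.] [36. 52. 92.]
[130. 378.] 28 mean [477. 562.  16.] min [467. 556.  15.] max [488. 568.  18.] [36. 52. 91.]
[141. 382.] 23 mean [450. 555.  16.] min [435. 548.  15.] max [462. 561.  18.] [32. 50. 92.]
```

View pics/scenecrop.png

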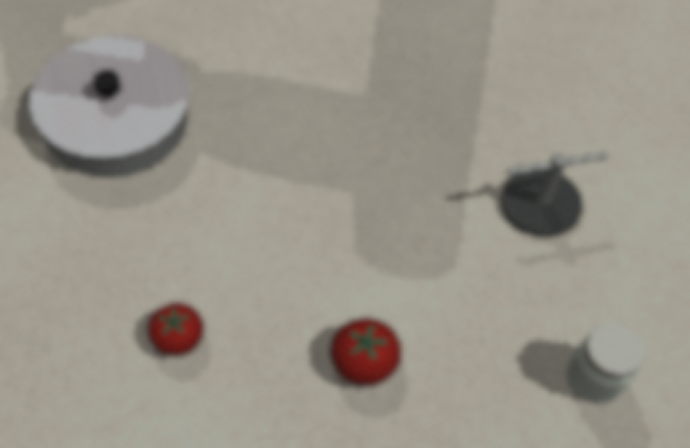

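View pics/sidecrop.png

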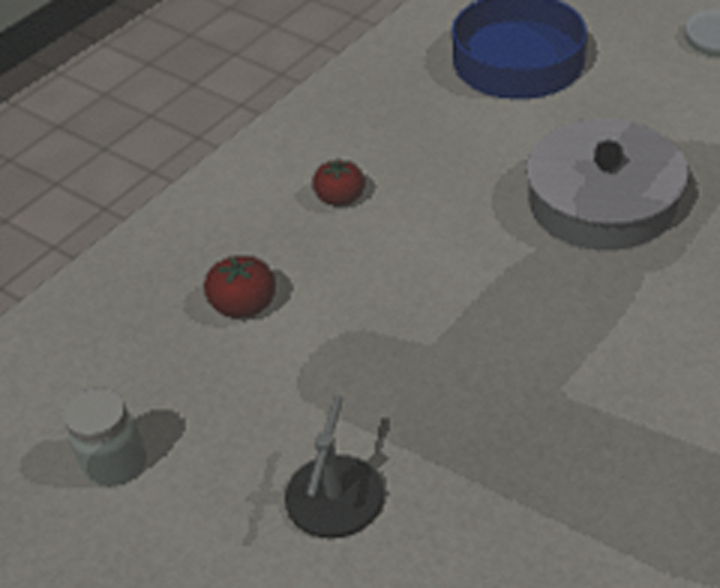

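```bash
python3 - <<'E'
from h import *
for n in ['scene','side']:
    z=np.load('/tmp/%s0.npz'%n); a=[z['arr_%d'%i] for i in range(5)]; d=a[1];P=cloud(*a)
    near=(d>0)&(np.hypot(P[...,0]-517,P[...,1]-257)<75)
    m=near&(P[...,2]>82)&(P[...,2]<103); q=P[m]; 
    xy=q[:,:2]; vx=cv2.fitLine(xy.astype(np.float32),cv2.DIST_HUBER,0,.01,.01).ravel(); print(n,'rod',vx,np.arctan2(vx[1],vx[0])); t=(xy-vx[2:])@vx[:2]; print(len(q),vx[2:]+vx[:2]*t.min(),vx[2:]+vx[:2]*t.max(),(vx[2:]+vx[:2]*(t.min()+t.max())/2))
    b=near&(P[...,2]>5)&(P[...,2]<15)&(a[0].max(2)<90); q=P[b]; 
    (c,r)=cv2.minEnclosingCircle(q[:,:2].astype(np.float32)); print('base',c,r,len(q))
    # lid top plane pixels
    m=(d>0)&(np.hypot(P[...,0]-519,P[...,1]+241)<105)&(abs(P[...,2]-55)<4); q=P[m]; c,r=cv2.minEnclosingCircle(q[:,:2].astype(np.float32)); print('lid',c,r,np.median(q[:,2]))
    e=cv2.fitEllipse(cv2.convexHull(q[:,:2].astype(np.float32))); print(e)
E
```

```text
scene rod [ 4.4106045e-01 -8.9747739e-01  5.1927832e+02  2.5644473e+02] -1.1140164
97 [494.28539216 307.30077224] [542.25825117 209.68477457] [518.27182166 258.49277341]
base (518.8407592773438, 255.79388427734375) 43.9622688293457 407
lid (522.3566284179688, -238.02931213378906) 89.99287414550781 55.572813654074935
((522.4038696289062, -237.1598663330078), (175.5994873046875, 179.2089080810547), 115.43818664550781)
side rod [ 4.3994755e-01 -8.9802349e-01  5.0966592e+02  2.5843283e+02] -1.1152561
109 [486.9215082  304.85886463] [535.22444661 206.2626261 ] [511.07297741 255.56074536]
base (511.314453125, 257.1112976074219) 45.950111389160156 539
lid (517.7066650390625, -240.37649536132812) 91.83735656738281 56.403446764104956
((518.303955078125, -239.56060791015625), (175.9834747314453, 181.0418701171875), 39.37452697753906)
```

>>> apply_moves(steps=[[3.6,3.1,0,0],[3.6,3.1,0,0],[3.6,3.1,0,0],[3.6,3.1,0,0],[3.6,3.1,0,0],[3.6,3.1,0,0],[3.6,3.1,0,0],[3.6,3.1,0,0],[3.5,3.1,0,0],[3.5,3.1,0,0],[0,0,0,0],[0,0,0,0]])

```text
time_s: 1.35
tcp_pos: [520.3, -240.9, 213.4]
tool_rot: [0.101, -0.102, 0.7, -0.7]
wrist_force: [0.4, -0.3, 0.7]
grip_width: 1.001
```

```bash
python3 - <<'E'
from h import *
from scipy.spatial.transform import Rotation as Ro
a=cam('wrist'); save('w1',a[0]); np.savez('/tmp/w1.npz',*a)
s=robot.get_state(); w,x,y,z=s['tool_rot']; print(s['tcp_pos'],s['joint_positions'],'\n',Ro.from_quat([x,y,z,w]).as_matrix().round(3), calibration('wrist'))
E
```

```text
[ 519.58668102 -241.71575394  213.52939127] [-4.55078387e-01  3.17504788e-01  1.56874362e+00 -7.52330428e-04
  1.25658098e+00  8.29527075e-01] 
 [[-0.959 -0.001  0.283]
 [-0.283 -0.    -0.959]
 [ 0.001 -1.    -0.   ]] {'fx': 324.9476321603086, 'fy': 324.9476321603086, 'cx': 259.8551151112446, 'cy': 193.19239350583072, 'mount': array([[-3.53263859e-04,  9.67598081e-01,  2.52495204e-01,
        -7.12455553e+01],
       [ 3.71867544e-04, -2.52495075e-01,  9.67598108e-01,
        -1.69650264e+02],
       [ 9.99999868e-01,  4.35712213e-04, -2.70620938e-04,
         5.20976096e-01],
       [ 0.00000000e+00,  0.00000000e+00,  0.00000000e+00,
         1.00000000e+00]])}
```

View pics/w1.png

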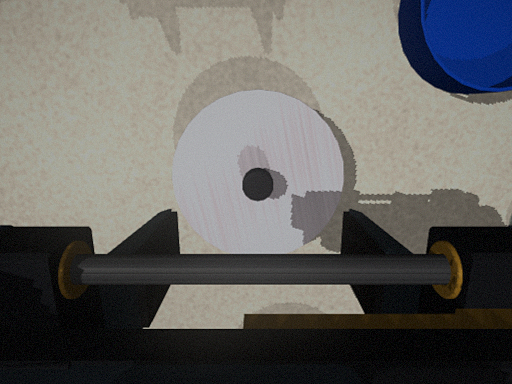

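```bash
python3 - <<'E'
from h import *
z=np.load('/tmp/w1.npz'); a=[z['arr_%d'%i] for i in range(5)]
im,d,K,Rw,o=a
m=(im.max(2)<70).astype(np.uint8); m[:155]=0;m[220:]=0;m[:,:220]=0;m[:,300:]=0
c,l,s,ce=cv2.connectedComponentsWithStats(m); i=1+np.argmax(s[1:,4]); u,v=ce[i]; print(u,v,s[i])
print(plane(u,v,82,K,Rw,o)); P=cloud(*a); print('depth',np.median(P[l==i],0))
q=P[(d>0)&(abs(P[...,2]-56)<4)&(np.hypot(P[...,0]-520,P[...,1]+240)<105)]; print(np.median(q,0),cv2.fitEllipse(cv2.convexHull(q[:,:2].astype(np.float32))))
E
```

```text
257.62831858407077 183.86472819216183 [243 168  30  33 791]
[ 521.38834389 -238.76737914   82.        ]
depth [ 522.50843209 -238.43468242   86.80834201]
[ 528.35158106 -235.45494084   55.04085489] ((520.4190063476562, -238.3347930908203), (176.23887634277344, 177.12770080566406), 18.60112762451172)
```

>>> apply_moves(steps=[[0.15,0.28,-3.8,0],[0,0,-3.8,0],[0,0,-3.8,0],[0,0,-3.2,0],[0,0,-0.6,0],[0,0,0,0]], claw=60)

```text
time_s: 2.0
tcp_pos: [520.5, -239.7, 61.6]
tool_rot: [0.1, -0.101, 0.7, -0.7]
wrist_force: [0.6, -0.3, 0.2]
grip_width: 0.601
```

>>> apply_moves(steps=[[0,0,0,0],[0,0,0,0],[0,0,0,0],[0,0,0,0],[0,0,0,0],[0,0,0,0]], claw=0)

```text
time_s: 2.6
tcp_pos: [522.1, -238.9, 63.3]
tool_rot: [-0.101, 0.1, -0.7, 0.7]
wrist_force: [-0.6, 1.4, 6.1]
grip_width: 0.321
```

>>> apply_moves(steps=[[0,0,0.5,0],[0,0,1,0],[0,0,2,0],[0,0,2,0],[0,0,1,0],[0,0,0,0]])

```text
time_s: 3.2
tcp_pos: [522.5, -239.4, 128.6]
tool_rot: [-0.102, 0.1, -0.699, 0.701]
wrist_force: [1.8, 0.0, -2.7]
grip_width: 0.32
```

```bash
python3 - <<'E'
from h import *
a=cam('scene'); save('s1',cv2.resize(a[0][100:300,120:400],None,fx=2.8,fy=2.8)); print(robot.get_state()['tcp_pos'])
E
```

```text
[ 521.733815   -238.96772092  127.34146468]
```

View pics/s1.png

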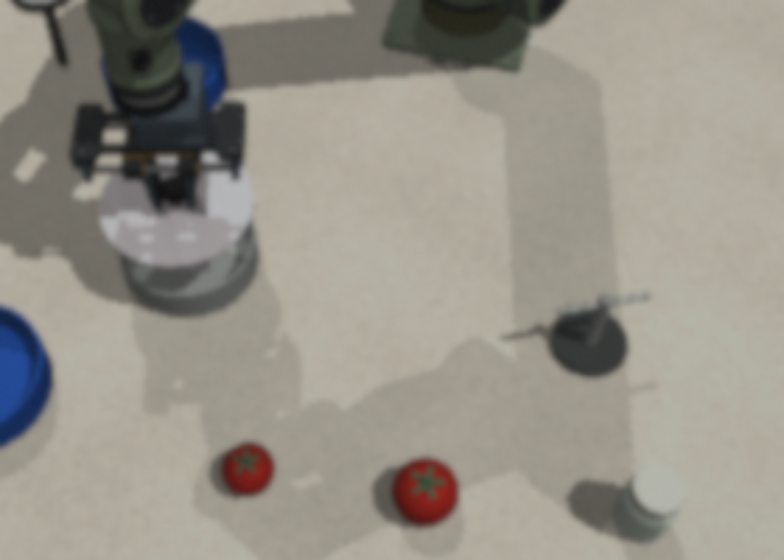

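>>> apply_moves(steps=[[0,2,0,0],[-0.3,3.5,0,0],[-0.3,3.5,0,0],[-0.4,3.5,0,0],[-0.4,3.5,0,0],[-0.4,3,0,0],[-0.3,2,0,0],[0,1,0,0],[0,0,-2.5,0],[0,0,-3,0],[0,0,-3,0],[0,0,-1.7,0],[0,0,-0.4,0],[0,0,0,0]])

```text
time_s: 4.65
tcp_pos: [500.4, -19.3, 20.3]
tool_rot: [0.1, -0.101, 0.7, -0.7]
wrist_force: [0.3, 0.2, -2.0]
grip_width: 0.322
```

>>> apply_moves(steps=[[0,0,-0.2,0],[0,0,-0.1,0],[0,0,-0.1,0]])

```text
time_s: 4.95
tcp_pos: [501.2, -19.0, 17.7]
tool_rot: [-0.101, 0.1, -0.7, 0.7]
wrist_force: [-0.0, -0.3, -3.1]
grip_width: 0.321
```

>>> apply_moves(steps=[[0,0,-0.1,0],[0,0,-0.1,0]])

```text
time_s: 5.15
tcp_pos: [501.2, -19.0, 17.2]
tool_rot: [-0.101, 0.1, -0.7, 0.7]
wrist_force: [-6.0, -0.5, 22.3]
grip_width: 0.322
```

Contact made; release.

>>> apply_moves(steps=[[0,0,0.1,0],[0,0,0,0],[0,0,0,0],[0,0,0,0],[0,0,2,0],[0,0,3.5,0],[0,0,4,0],[0,0,4,0],[0,-3,3,0],[0,-4,2,0],[0.3,-4,0,0],[0.5,-4,0,0],[0.5,-4,0,0],[0.3,-2,0,0],[0,0,0,0]], claw=60)

```text
time_s: 6.65
tcp_pos: [516.7, -231.4, 200.3]
tool_rot: [-0.099, 0.1, -0.7, 0.7]
wrist_force: [0.6, 0.5, -0.7]
grip_width: 0.6
```

```bash
python3 - <<'E'
from h import *
a=cam('wrist'); save('w2',a[0]); np.savez('/tmp/w2.npz',*a)
b=cam('scene'); save('s2',cv2.resize(b[0][100:300,120:400],None,fx=2.8,fy=2.8)); np.savez('/tmp/s2.npz',*b)
E
```

```text
(no output)
```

View pics/w2.png

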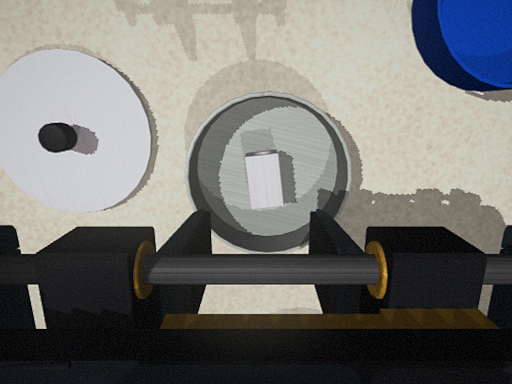

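View pics/s2.png

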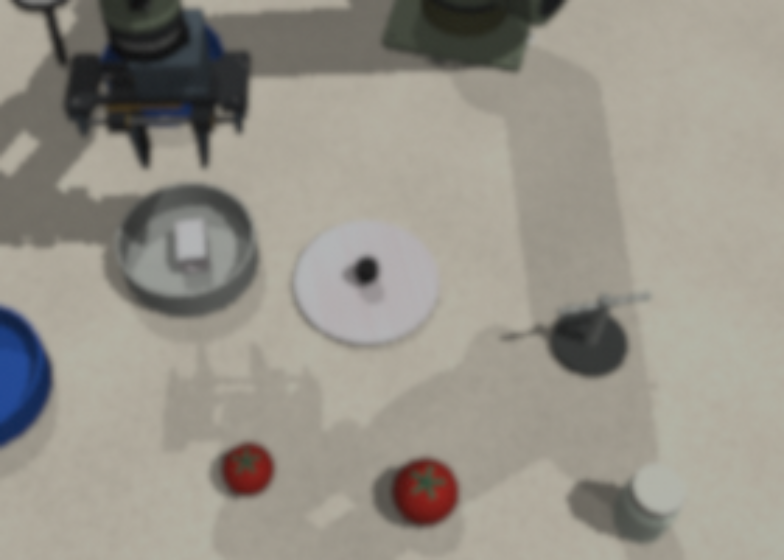

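```bash
python3 - <<'E'
from h import *
z=np.load('/tmp/w2.npz'); a=[z['arr_%d'%i] for i in range(5)]
im,d,K,Rw,o=a; P=cloud(*a)
m=((d>0)&(abs(P[...,2]-39)<6)&(np.hypot(P[...,0]-521,P[...,1]+239)<60)).astype(np.uint8)
c,l,s,ce=cv2.connectedComponentsWithStats(m); i=1+np.argmax(s[1:,4]); q=P[l==i]
print(s[i],np.median(q,0)); r=cv2.minAreaRect(q[:,:2].astype(np.float32)); print(r)
# via colour
g=(im.min(2)>175).astype(np.uint8); g[:145]=0;g[215:]=0;g[:,:235]=0;g[:,:]*=1;g[:,300:]=0
c,l,s,ce=cv2.connectedComponentsWithStats(g); i=1+np.argmax(s[1:,4]);v,u=np.nonzero(l==i)
w=np.array([plane(x,y,39,K,Rw,o)[:2] for x,y in zip(u,v)]); r=cv2.minAreaRect(w.astype(np.float32)); print(s[i],r); print(cv2.boxPoints(r))
save('w2c',cv2.resize(im[130:230,210:330],None,fx=6,fy=6,interpolation=cv2.INTER_CUBIC))
E
```

```text
[ 245  153   38   56 1717] [ 516.45389863 -236.71955909   38.03469147]
((515.3418579101562, -236.98316955566406), (56.364925384521484, 33.945526123046875), 23.104413986206055)
[ 245  154   40   56 1727] ((514.698486328125, -237.54180908203125), (57.800228118896484, 35.6079216003418), 22.93340301513672)
[[ 481.14517 -232.40634]
 [ 495.02017 -265.19977]
 [ 548.25183 -242.67728]
 [ 534.37683 -209.88385]]
```

View pics/w2c.png

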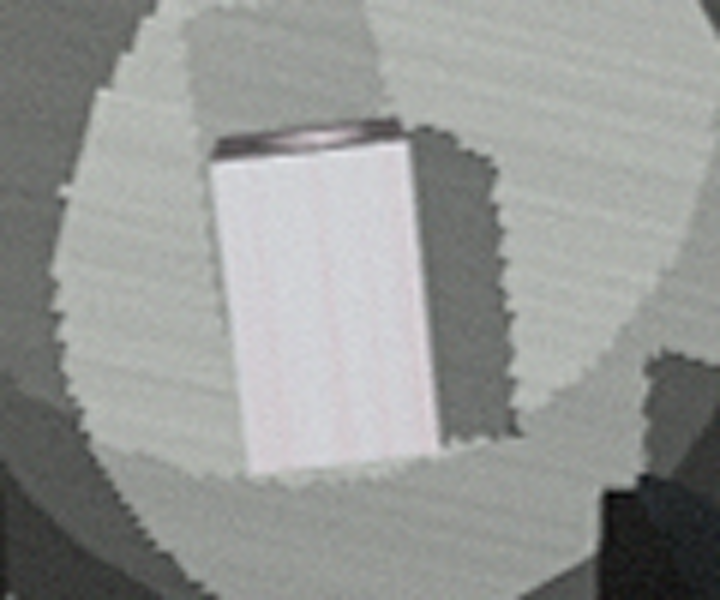

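The far end (crop (310,135)) shows a dark frame with a bright ellipse, so the +x end probably has the bore. I'll grip slightly toward the other end.

>>> apply_moves(steps=[[-0.6,-0.5,-3,0.06],[-0.5,-0.5,-4,0.055],[0,0,-4,0],[0,0,-4,0],[0,0,-3,0],[0,0,-0.9,0],[0,0,0,0],[0,0,0,0]], claw=75)

```text
time_s: 7.55
tcp_pos: [506.8, -238.8, 13.4]
tool_rot: [-0.142, 0.14, -0.692, 0.693]
wrist_force: [0.4, 0.5, 0.1]
grip_width: 0.747
```

>>> apply_moves(steps=[[0,-0.2,-0.3,0],[0,0,-0.2,0],[0,0,0,0]])

```text
time_s: 7.85
tcp_pos: [505.8, -241.1, 7.6]
tool_rot: [-0.141, 0.14, -0.693, 0.693]
wrist_force: [0.4, -0.1, -0.4]
grip_width: 0.749
```

>>> apply_moves(steps=[[0,0,0,0],[0,0,0,0],[0,0,0,0],[0,0,0,0],[0,0,0,0],[0,0,0,0]], claw=0)

```text
time_s: 8.45
tcp_pos: [505.6, -240.9, 6.9]
tool_rot: [-0.141, 0.141, -0.693, 0.693]
wrist_force: [0.3, -0.6, 0.4]
grip_width: 0.373
```

>>> apply_moves(steps=[[0,0,1,0],[0,0,2.5,0],[0,0,3,0],[0,0,3,0],[0,0,3,0],[0,0,3,0],[0,0,2,0],[0,0,1,0],[0,0,0,0],[0,0,0,0]])

```text
time_s: 9.45
tcp_pos: [504.9, -240.5, 191.1]
tool_rot: [0.14, -0.141, 0.693, -0.693]
wrist_force: [-0.3, -0.3, -1.3]
grip_width: 0.371
```

```bash
python3 - <<'E'
from h import *
from scipy.spatial.transform import Rotation as Ro
a=cam('wrist'); save('w3',a[0]); np.savez('/tmp/w3.npz',*a)
b=cam('scene'); save('s3',cv2.resize(b[0][100:300,120:400],None,fx=2.8,fy=2.8))
s=robot.get_state(); w,x,y,z=s['tool_rot']; print(s['tcp_pos'],s['joint_positions'],Ro.from_quat([x,y,z,w]).as_matrix()[:,2])
E
```

```text
[ 504.76755713 -240.47890498  190.42803796] [-4.65109612e-01  3.12282328e-01  1.63669659e+00 -1.11023255e-04
  1.19571627e+00  7.04877898e-01] [ 0.39019754 -0.9207283  -0.00229632]
```

View pics/w3.png

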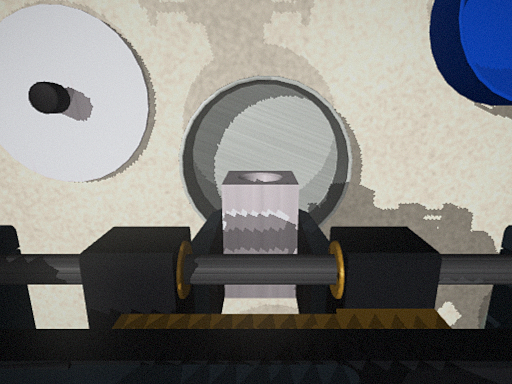

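View pics/s3.png

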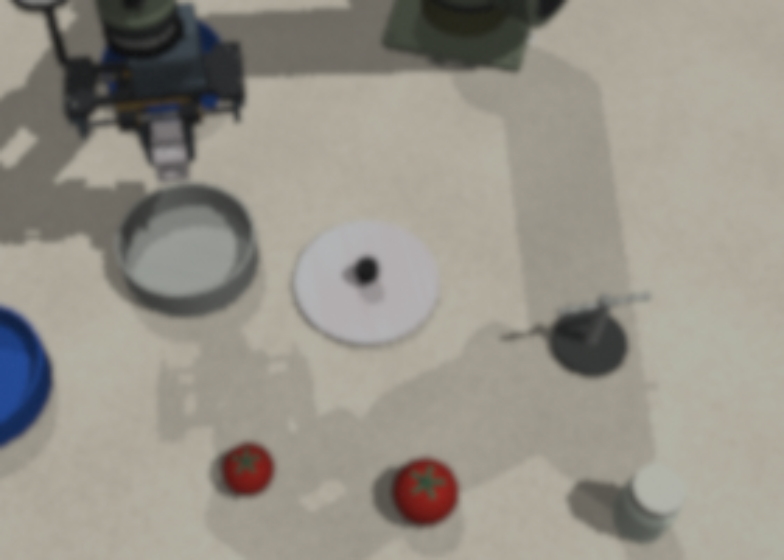

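The bore is plainly visible at the +x end (wrist (262,177)). Next I turn the bore to face along the rod and move to the near side of the stand.

>>> apply_moves(steps=[[0.6,3.4,0,0.14],[0.6,3.4,0,0.14],[0.6,3.4,0,0.14],[0.6,3.4,0,0.14],[0.6,3.4,0,0.14],[0.6,3.4,0,0.14],[0.6,3.4,0,0.14],[0.6,3.4,0,0.14],[0.6,3.4,0,0.14],[0.6,3.4,0,0.14],[0.6,2.7,0,0.14],[0,0,0,0.085],[0,0,0,0],[0,0,0,0]])

```text
time_s: 10.95
tcp_pos: [571.1, 125.9, 191.0]
tool_rot: [-0.599, 0.6, -0.375, 0.374]
wrist_force: [-0.9, 0.2, -1.6]
grip_width: 0.368
```

```bash
python3 - <<'E'
from h import *
from scipy.spatial.transform import Rotation as Ro
a=cam('wrist'); save('w4',a[0]); np.savez('/tmp/w4.npz',*a)
s=robot.get_state(); w,x,y,z=s['tool_rot']; R=Ro.from_quat([x,y,z,w]).as_matrix();print(s['tcp_pos'],s['joint_positions'],R)
im,d,K,Rw,o=a;P=cloud(*a)
for nm,lo,hi in (('rod',90,103),('base',6,16)):
    m=(d>0)&(P[...,2]>lo)&(P[...,2]<hi)&(np.hypot(P[...,0]-515,P[...,1]-257)<75)
    if nm=='base': m&=im.max(2)<90
    q=P[m]; v,u=np.nonzero(m)
    if nm=='base': print(cv2.minEnclosingCircle(q[:,:2].astype(np.float32)),len(q));continue
    l=cv2.fitLine(q[:,:2].astype(np.float32),cv2.DIST_HUBER,0,.01,.01).ravel(); t=(q[:,:2]-l[2:])@l[:2]; print(len(q),l,np.arctan2(l[1],l[0]),l[2:]+l[:2]*t.min(),l[2:]+l[:2]*t.max(),u.min(),u.max(),v.min(),v.max())
E
```

```text
[571.21135421 125.57649461 191.25109809] [ 1.96792870e-01  3.50603283e-01  1.57679375e+00 -1.06320418e-04
  1.21566036e+00 -2.56045040e-01] [[ 4.37552282e-01 -1.41697500e-03  8.99191855e-01]
 [-8.99192930e-01 -3.84154828e-04  4.37552199e-01]
 [-2.74571633e-04 -9.99998922e-01 -1.44222172e-03]]
794 [ 4.5940876e-01 -8.8822496e-01  5.2643079e+02  2.3062056e+02] -1.0934669 [512.08872176 258.34963377] [538.60387228 207.08500728] 257 278 0 86
((514.5498046875, 255.63987731933594), 44.75188064575195) 5017
```

View pics/w4.png

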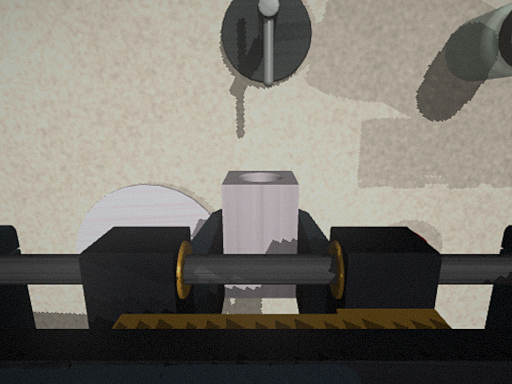

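```bash
python3 - <<'E'
from h import *
z=np.load('/tmp/w4.npz'); a=[z['arr_%d'%i] for i in range(5)]
im,d,K,Rw,o=a;P=cloud(*a)
pts=[]
for v in range(26,80,6):
    r=np.nonzero((P[v,240:300,2]>85)&(d[v,240:300]>0))[0]+240; g=im[v,255:285].max(1)
    u=r.mean(); w=plane(u,v,96,K,Rw,o); pts.append(w[:2]); print(v,r.min(),r.max(),w.round(1),np.median(P[v,r],0).round(1))
pts=np.array(pts,np.float32); l=cv2.fitLine(pts,cv2.DIST_HUBER,0,.01,.01).ravel(); print(l,np.arctan2(l[1],l[0]))
m=(P[...,2]>85)&(d>0); m[:,:250]=0;m[:,290:]=0;m[150:]=0; vm=np.nonzero(m)[0].max(); print('tip v',vm,plane(268,vm+.5,95,K,Rw,o))
t=np.array([571.2,125.6]); b=np.array([-.43755,.89919]); n=np.array([.89919,.43755])
for p in pts: print('lateral',(p-t)@n,'along',(p-t)@b)
E
```

```text
26 263 272 [519.5 245.   96. ] [519.6 244.5  96.8]
32 263 272 [521.3 241.3  96. ] [521.4 241.   97.1]
38 263 272 [523.1 237.6  96. ] [523.3 237.2  97.7]
44 263 272 [524.9 233.9  96. ] [525.1 233.5  96.8]
50 263 272 [526.8 230.1  96. ] [526.9 229.8  97.5]
56 263 272 [528.7 226.4  96. ] [528.7 226.1  97.2]
62 263 272 [530.6 222.5  96. ] [530.6 222.3  97.3]
68 263 272 [532.5 218.7  96. ] [532.5 218.5  97.1]
74 263 272 [534.4 214.8  96. ] [534.4 214.7  96.7]
[ 4.4337997e-01 -8.9633375e-01  5.2685376e+02  2.3003772e+02] -1.1114303
tip v 86 [538.77380586 206.86167115  95.        ]
lateral 5.713054610778764 along 129.9537835167847
lateral 5.739525280792198 along 125.87601183755497
lateral 5.766191416809043 along 121.76362936944584
lateral 5.79308560610958 along 117.6161451133118
lateral 5.820247112457235 along 113.43308179055789
lateral 5.84761878817745 along 109.21404297555544
lateral 5.8752332205504985 along 104.95853766915896
lateral 5.903061438171349 along 100.666087857605
lateral 5.9311427048034275 along 96.3362162622986
```

>>> apply_moves(steps=[[0.53,0.26,-4,0],[0,0,-4,0],[0,0,-2.5,0],[0,0,-0.6,0],[-0.44,0.9,0,0],[-0.66,1.35,0,0],[-0.44,0.9,0,0],[0,0,0,0],[0,0,0,0]])

```text
time_s: 11.9
tcp_pos: [561.8, 160.9, 82.0]
tool_rot: [0.601, -0.6, 0.373, -0.375]
wrist_force: [0.6, -0.2, -1.2]
grip_width: 0.374
```

```bash
python3 - <<'E'
from h import *
a=cam('wrist'); save('w5',a[0]); np.savez('/tmp/w5.npz',*a)
b=cam('side'); save('d5',cv2.resize(b[0][200:320,130:290],None,fx=4.5,fy=4.5,interpolation=cv2.INTER_CUBIC))
print(robot.get_state()['tcp_pos'])
E
```

```text
[561.77753736 160.29797378  81.51369633]
```

View pics/w5.png

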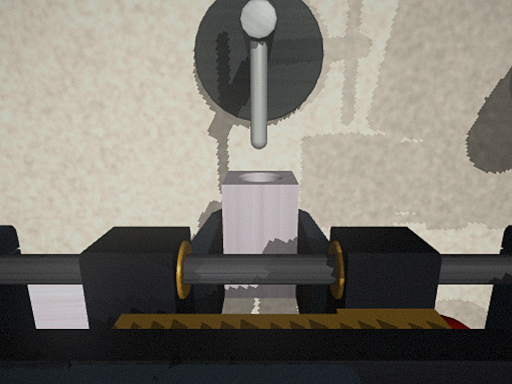

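View pics/d5.png

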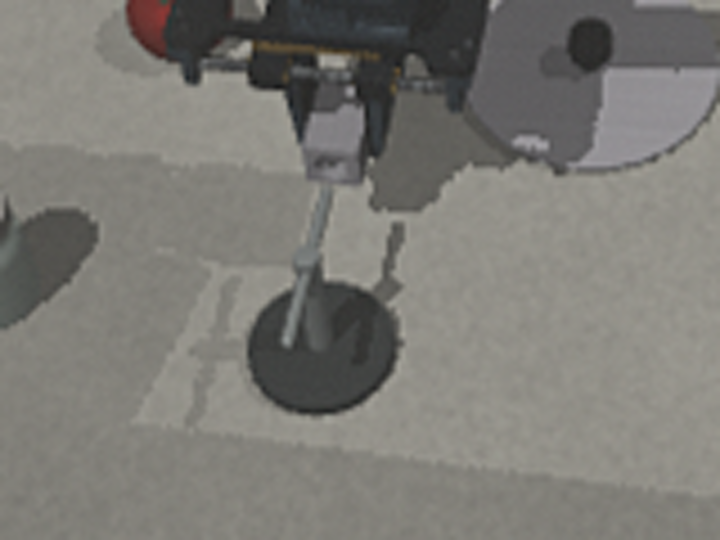

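>>> apply_moves(steps=[[-0.3,0.63,-0.1,0],[-0.3,0.63,0,0],[-0.3,0.63,0,0],[0,0,0,0]])

```text
time_s: 12.4
tcp_pos: [552.0, 180.0, 79.9]
tool_rot: [0.6, -0.6, 0.374, -0.374]
wrist_force: [0.5, 0.7, -0.9]
grip_width: 0.374
```

>>> apply_moves(steps=[[-0.22,0.45,0,0],[-0.22,0.45,0,0],[-0.22,0.45,0,0],[0,0,0,0],[0,0,0,0]])

```text
time_s: 12.9
tcp_pos: [545.9, 192.7, 80.0]
tool_rot: [0.6, -0.6, 0.374, -0.374]
wrist_force: [0.5, 0.1, -1.6]
grip_width: 0.372
```

```bash
python3 - <<'E'
from h import *
a=cam('wrist'); save('w6',a[0]); np.savez('/tmp/w6.npz',*a)
print(robot.get_state()['tcp_pos'])
E
```

```text
[545.93919701 192.61048354  79.99701048]
```

View pics/w6.png

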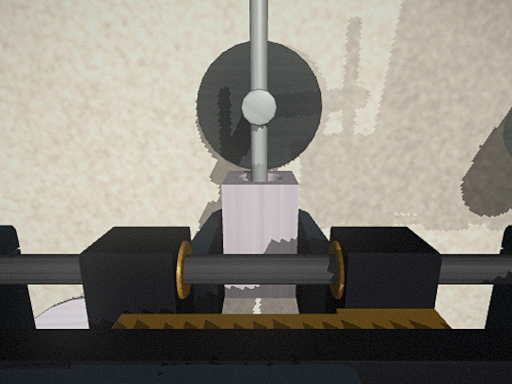

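The peg is well in: about 22 mm with no resistance, seen at (260,178). I'll push a little further, then draw the block off. To turn it bore-up I'll grip the blind half and press the bore end down on the peg from above, so the block pivots in the pads.

>>> apply_moves(steps=[[-0.18,0.36,0,0],[0,0,0,0],[0,0,0,0],[0.44,-0.9,0,0],[0.88,-1.8,0,0],[1.1,-2.2,0,0],[0.9,-1.6,1,0],[0,0,4,-0.14],[0,0,4,-0.14],[0,0,2,-0.14],[0,0,0,-0.14],[0,0,0,-0.14],[0,0,0,-0.14],[0,0,0,-0.14],[0,0,0,-0.14],[0,0,0,-0.14],[0,0,0,-0.14],[0,0,0,-0.14],[0,0,0,-0.03],[0,0,0,0]])

```text
time_s: 14.95
tcp_pos: [577.7, 130.6, 190.7]
tool_rot: [-0.16, 0.159, -0.689, 0.689]
wrist_force: [-0.1, 0.7, -1.9]
grip_width: 0.374
```

```bash
python3 - <<'E'
from h import *
from scipy.spatial.transform import Rotation as Ro
a=cam('wrist'); save('w7',a[0])
s=robot.get_state(); w,x,y,z=s['tool_rot']; R=Ro.from_quat([x,y,z,w]).as_matrix();print(s['tcp_pos'],s['joint_positions'],-R[:,0])
print(np.array([504.7,203.6])-s['tcp_pos'][:2])
E
```

```text
[577.63466134 130.71775663 190.57462176] [ 2.03190210e-01  3.61390175e-01  1.56195606e+00 -1.11588475e-04
  1.21755291e+00  1.31799590e+00] [8.97808030e-01 4.40386564e-01 6.45266907e-04]
[-72.93466134  72.88224337]
```

View pics/w7.png

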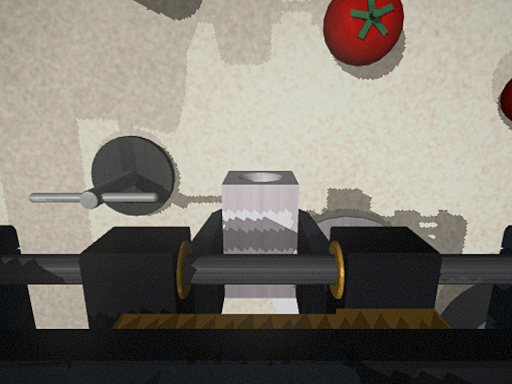

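>>> apply_moves(steps=[[-2.4,2.4,0,0],[-2.5,2.5,0,0],[-2.4,2.4,0,0],[0,0,-3,0],[0,0,-3,0],[0,0,-1.5,0],[0,0,0,0],[0,0,0,0]])

```text
time_s: 15.8
tcp_pos: [504.9, 204.2, 115.6]
tool_rot: [0.16, -0.159, 0.689, -0.689]
wrist_force: [0.1, -0.2, -0.8]
grip_width: 0.373
```

```bash
python3 - <<'E'
from h import *
a=cam('wrist'); save('w8',a[0]);b=cam('side'); save('d8',cv2.resize(b[0][200:320,130:290],None,fx=4.5,fy=4.5,interpolation=cv2.INTER_CUBIC))
print(robot.get_state()['tcp_pos'])
E
```

```text
[505.42300135 204.43273876 116.3804643 ]
```

View pics/w8.png

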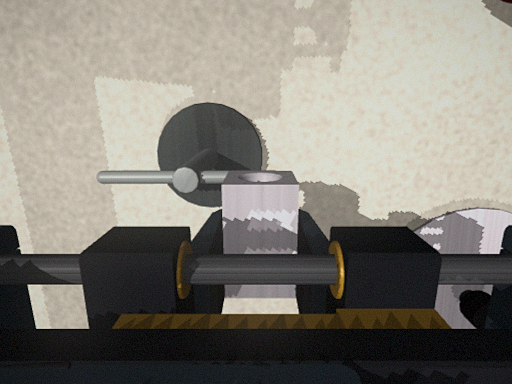

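View pics/d8.png

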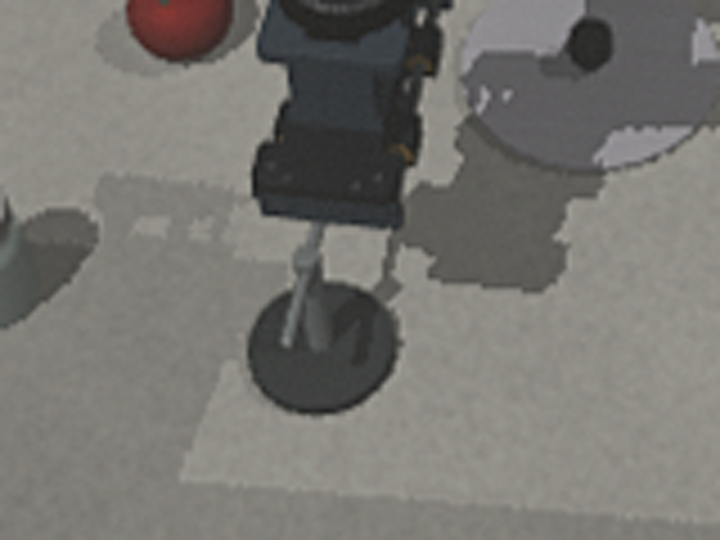

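>>> apply_moves(steps=[[0,0,-0.8,0],[0,0,-0.5,0],[-0.1,-0.05,-0.3,0],[-0.15,-0.07,-0.3,0],[-0.15,-0.07,-0.3,0],[-0.08,-0.05,-0.2,0],[0,0,0,0]])

```text
time_s: 16.6
tcp_pos: [501.9, 202.9, 94.0]
tool_rot: [0.162, -0.157, 0.689, -0.688]
wrist_force: [-0.5, 0.2, 12.4]
grip_width: 0.37
```

```bash
python3 - <<'E'
from h import *
a=cam('wrist'); save('w9',a[0])
print(robot.get_state()['tcp_pos'],robot.get_state()['wrist_force'])
E
```

```text
[501.91833249 202.90625417  93.91991347] [-0.65568606 -0.53515793 12.31876109]
```

View pics/w9.png

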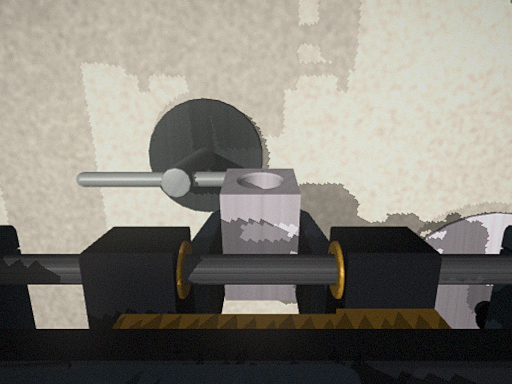

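>>> apply_moves(steps=[[-0.12,-0.06,-0.4,0],[-0.1,-0.05,-0.4,0],[-0.1,-0.05,-0.4,0],[0,0,-0.4,0],[0,0,-0.4,0],[0,0,-0.3,0],[0,0,0,0]])

```text
time_s: 17.35
tcp_pos: [498.2, 201.1, 70.4]
tool_rot: [0.162, -0.158, 0.689, -0.688]
wrist_force: [-1.6, -0.0, 11.6]
grip_width: 0.37
```

```bash
python3 - <<'E'
from h import *
a=cam('wrist'); save('w10',a[0])
print(robot.get_state()['tcp_pos'],robot.get_state()['wrist_force'])
E
```

```text
[498.23722061 201.11210784  70.37088335] [-1.36190297 -0.16089241 10.94877828]
```

View pics/w10.png

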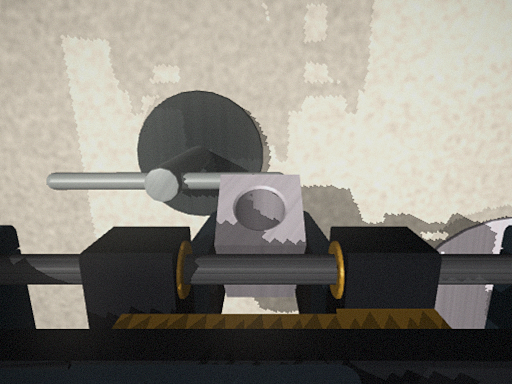

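>>> apply_moves(steps=[[0.08,0.04,-0.5,0],[0.15,0.07,-0.5,0],[0.22,0.11,-0.45,0],[0.25,0.12,-0.45,0],[0.32,0.16,-0.4,0],[0.34,0.17,-0.36,0],[0,0,0,0]])

```text
time_s: 18.1
tcp_pos: [506.4, 205.3, 41.2]
tool_rot: [-0.157, 0.163, -0.688, 0.689]
wrist_force: [-8.2, -4.2, 6.7]
grip_width: 0.372
```

```bash
python3 - <<'E'
from h import *
a=cam('wrist'); save('w11',a[0])
print(robot.get_state()['tcp_pos'],robot.get_state()['wrist_force'])
E
```

```text
[506.44598561 205.36708911  41.20308494] [-7.67709545 -2.21591477  6.01289108]
```

View pics/w11.png

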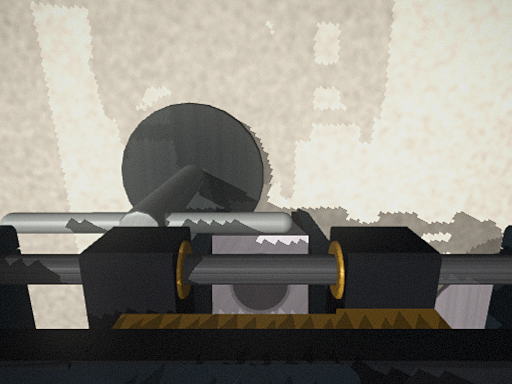

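```bash
cat >> h.py <<'E'
def face(a,zlo,zhi,c,rad=30):
    im,d,K,Rw,o=a; P=cloud(*a)
    m=(d>0)&(P[...,2]>zlo)&(P[...,2]<zhi)&(np.hypot(P[...,0]-c[0],P[...,1]-c[1])<rad)
    q=P[m]; 
    for _ in range(4):
        ce=np.median(q,0); U,S,V=np.linalg.svd(q-q.mean(0),full_matrices=False); n=V[2]*np.sign(V[2][2]); r=(q-q.mean(0))@n; 
        k=abs(r)<max(1.0,1.5*np.median(abs(r)));
        if k.all(): break
        q=q[k]
    return len(q),q.mean(0),n,np.arccos(n[2])
E
python3 - <<'E'
from h import *
a=cam('wrist'); t=robot.get_state()['tcp_pos']; P=cloud(*a)
for v in range(232,256,4): print(v,P[v,225:250:8].round(1).tolist())
for v in range(286,312,6): print(v,P[v,225:250:8].round(1).tolist())
print(face(a,t[2]+40,t[2]+80,t,28))
E
```

```text
232 [[525.1, 228.4, 96.7], [526.8, 225.8, 97.7], [527.9, 223.1, 97.2], [528.6, 220.2, 95.7]]
236 [[526.5, 228.3, 103.6], [527.4, 225.6, 102.7], [528.6, 223.0, 102.4], [530.0, 220.5, 102.8]]
240 [[524.9, 227.6, 103.1], [526.3, 225.0, 103.3], [527.6, 222.5, 103.5], [529.0, 220.1, 103.9]]
244 [[523.9, 227.0, 103.9], [525.2, 224.5, 104.0], [526.3, 221.9, 103.7], [527.5, 219.3, 103.7]]
248 [[522.5, 226.4, 103.8], [523.8, 223.8, 104.0], [525.0, 221.3, 104.0], [526.4, 218.8, 104.3]]
252 [[521.2, 225.8, 104.1], [522.3, 223.1, 103.7], [523.7, 220.7, 104.2], [525.3, 218.2, 104.8]]
286 [[510.7, 220.6, 107.2], [510.1, 217.5, 104.0], [504.5, 212.4, 92.0], [501.1, 207.4, 83.2]]
292 [[508.9, 219.7, 108.0], [509.7, 217.0, 107.1], [504.7, 212.2, 96.6], [502.6, 207.8, 90.4]]
298 [[507.1, 218.8, 108.5], [508.2, 216.2, 108.3], [506.9, 212.7, 104.1], [504.7, 208.6, 98.3]]
304 [[504.8, 217.8, 108.4], [506.2, 215.2, 108.5], [507.0, 212.5, 107.9], [506.4, 209.2, 104.9]]
310 [[503.6, 217.1, 109.9], [504.5, 214.4, 109.4], [506.0, 211.9, 109.8], [506.8, 209.2, 109.0]]
(1991, array([520.92464349, 211.48782234, 105.82908571]), array([0.1880494 , 0.09535367, 0.97751987]), np.float64(0.21243757332201266))
```

>>> apply_moves(steps=[[0.22,0.11,0,0],[0.22,0.11,0,0],[0.18,0.09,0,0],[0,0,0,0]])

```text
time_s: 18.6
tcp_pos: [508.1, 206.2, 39.8]
tool_rot: [-0.153, 0.167, -0.687, 0.69]
wrist_force: [-14.9, -9.4, 5.5]
grip_width: 0.372
```

```bash
python3 - <<'E'
from h import *
a=cam('wrist'); save('w12',a[0]); t=robot.get_state()['tcp_pos']; print(t,robot.get_state()['wrist_force'])
print(face(a,t[2]+50,t[2]+80,t,24))
E
```

```text
[508.06931072 206.17623161  39.76194118] [-14.04306776  -8.66095087   5.99411753]
(1023, array([511.10469819, 207.63087956, 102.93693388]), array([-0.71057751, -0.34550623,  0.61294783]), np.float64(0.9110102612305601))
```

View pics/w12.png

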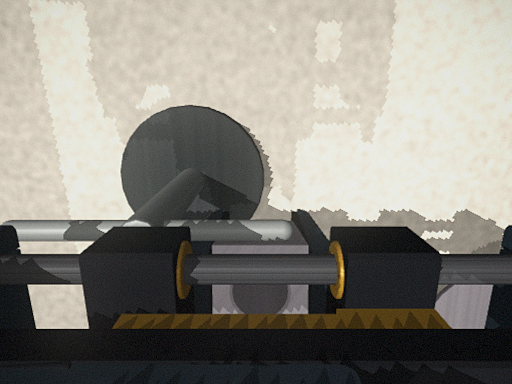

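```bash
python3 - <<'E'
from h import *
a=cam('wrist'); t=robot.get_state()['tcp_pos']; P=cloud(*a)
for v in list(range(232,256,4))+list(range(286,312,6)): print(v,P[v,225:250:8].round(1).tolist())
E
```

```text
232 [[528.3, 229.6, 97.4], [529.4, 227.0, 97.0], [531.1, 224.5, 98.1], [532.3, 221.8, 97.9]]
236 [[526.9, 229.0, 97.4], [528.4, 226.4, 98.0], [529.8, 223.8, 98.3], [530.5, 221.0, 96.8]]
240 [[525.2, 228.3, 97.1], [526.6, 225.6, 97.1], [527.7, 222.9, 96.7], [528.9, 220.2, 96.4]]
244 [[526.0, 228.1, 101.8], [527.1, 225.5, 101.6], [528.5, 223.0, 101.8], [529.5, 220.4, 101.3]]
248 [[524.6, 227.4, 101.8], [526.6, 225.1, 103.4], [527.7, 222.5, 103.1], [575.1, 238.3, 208.1]]
252 [[523.8, 226.9, 103.2], [525.8, 224.6, 104.7], [526.4, 221.9, 103.4], [527.8, 219.4, 103.7]]
286 [[513.6, 221.9, 106.6], [510.4, 217.9, 99.2], [503.5, 212.2, 85.1], [501.0, 207.5, 78.1]]
292 [[510.8, 220.7, 105.7], [510.7, 217.7, 103.5], [505.0, 212.5, 91.9], [502.2, 207.8, 84.7]]
298 [[509.0, 219.8, 106.4], [509.4, 217.0, 105.1], [504.7, 212.2, 95.5], [503.9, 208.4, 91.9]]
304 [[507.8, 219.1, 108.0], [508.9, 216.5, 107.7], [506.1, 212.4, 101.4], [504.9, 208.7, 97.5]]
310 [[505.2, 218.0, 107.4], [506.3, 215.3, 107.1], [507.4, 212.7, 106.9], [505.7, 208.9, 102.4]]
```

>>> apply_moves(steps=[[-0.5,-0.25,0,0],[-1.5,-0.7,0,0],[-2.5,-1.2,0,0],[-2,-1,0,0],[-2,-1,0,0],[0,0,0,0],[0,0,0,0]])

```text
time_s: 19.4
tcp_pos: [432.0, 168.8, 41.7]
tool_rot: [0.16, -0.159, 0.689, -0.689]
wrist_force: [0.4, 0.9, -1.7]
grip_width: 0.37
```

```bash
python3 - <<'E'
from h import *
a=cam('wrist'); save('w13',a[0]); t=robot.get_state()['tcp_pos']; print(t,robot.get_state()['wrist_force']);P=cloud(*a)
for v in list(range(225,256,4))+list(range(286,312,6)): print(v,P[v,225:250:8].round(1).tolist())
b=cam('side'); save('d13',cv2.resize(b[0][180:320,170:370],None,fx=3.8,fy=3.8,interpolation=cv2.INTER_CUBIC))
E
```

```text
[432.65023742 169.09090569  41.75869002] [ 1.17099934 -0.82210598 -0.84486511]
225 [[439.8, 190.8, 63.5], [441.7, 187.3, 64.1], [443.7, 184.0, 65.0], [444.8, 180.3, 63.2]]
229 [[442.0, 190.6, 73.9], [443.6, 187.3, 74.0], [445.3, 184.2, 74.5], [447.1, 181.0, 75.0]]
233 [[444.4, 190.5, 84.4], [445.6, 187.4, 83.6], [447.0, 184.4, 83.3], [449.0, 181.6, 84.8]]
237 [[446.2, 190.4, 92.5], [447.4, 187.5, 91.9], [449.1, 184.8, 92.8], [450.4, 181.9, 92.6]]
241 [[448.3, 190.4, 100.8], [448.6, 187.5, 98.6], [450.5, 185.0, 100.1], [451.3, 182.2, 98.8]]
245 [[449.3, 190.2, 106.3], [450.6, 187.7, 106.5], [451.5, 185.1, 105.8], [452.8, 182.6, 106.0]]
249 [[447.3, 189.4, 105.0], [449.0, 187.0, 106.1], [450.1, 184.5, 105.8], [451.3, 181.9, 105.7]]
253 [[446.5, 188.9, 106.2], [447.7, 186.4, 106.2], [448.9, 183.9, 106.3], [449.8, 181.2, 105.4]]
286 [[436.2, 183.9, 108.9], [433.1, 180.0, 101.1], [426.6, 174.5, 87.0], [424.1, 169.8, 79.7]]
292 [[433.7, 182.8, 108.2], [432.9, 179.6, 104.7], [427.1, 174.4, 92.5], [426.1, 170.4, 88.0]]
298 [[432.4, 182.1, 109.7], [432.3, 179.1, 107.5], [428.0, 174.5, 98.1], [426.9, 170.6, 93.9]]
304 [[430.3, 181.1, 109.8], [430.9, 178.4, 108.8], [428.7, 174.5, 103.2], [428.0, 170.9, 99.9]]
310 [[428.2, 180.1, 110.0], [429.4, 177.6, 109.8], [429.9, 174.7, 108.7], [429.0, 171.2, 105.2]]
```

View pics/w13.png

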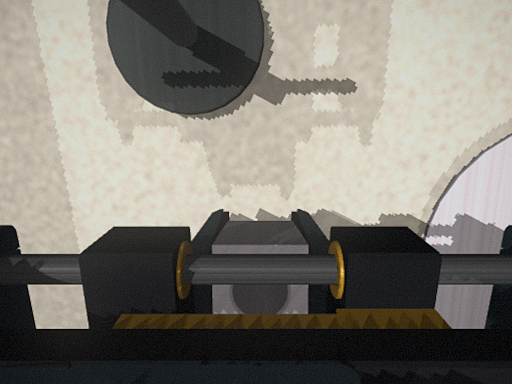

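View pics/d13.png

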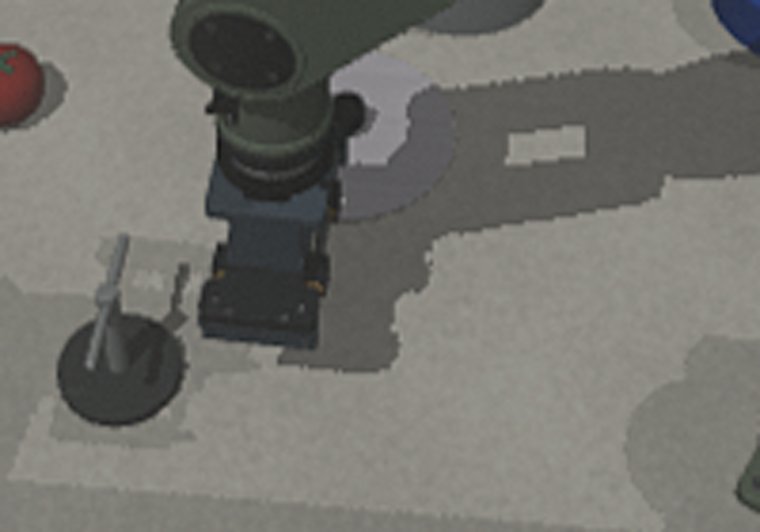

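Bore is up but tilted about 12° forward (allowed 20°). One more push against the peg, with more travel, should straighten it.

>>> apply_moves(steps=[[1.8,0.9,-0.3,0],[2,1,-0.2,0],[2,1,0,0],[1.2,0.6,0,0],[0.4,0.2,0,0],[0.3,0.15,0,0],[0.3,0.15,0,0],[0.3,0.15,0,0],[0.2,0.1,0,0]])

```text
time_s: 20.4
tcp_pos: [508.7, 207.4, 35.2]
tool_rot: [-0.154, 0.166, -0.687, 0.69]
wrist_force: [-14.8, -8.7, 4.8]
grip_width: 0.372
```

>>> apply_moves(steps=[[0.2,0.1,0,0],[0.2,0.1,0,0],[0.2,0.1,0,0],[0,0,0,0]])

```text
time_s: 20.8
tcp_pos: [511.8, 208.9, 33.6]
tool_rot: [-0.152, 0.168, -0.687, 0.691]
wrist_force: [-15.9, -10.4, 1.4]
grip_width: 0.372
```

>>> apply_moves(steps=[[0.2,0.1,0.1,0],[0.2,0.1,0.1,0],[0.1,0.05,0,0],[0,0,0,0]])

```text
time_s: 21.2
tcp_pos: [511.4, 208.7, 33.8]
tool_rot: [-0.148, 0.173, -0.686, 0.691]
wrist_force: [-24.2, -15.3, 0.6]
grip_width: 0.372
```

```bash
python3 - <<'E'
from h import *
a=cam('wrist'); save('w14',a[0]); t=robot.get_state()['tcp_pos']; print(t,robot.get_state()['wrist_force']);P=cloud(*a)
for v in list(range(233,256,4))+list(range(286,312,6)): print(v,P[v,217:241:8].round(1).tolist())
E
```

```text
[511.4050725  208.70531768  33.7575606 ] [-23.87722152 -16.19020221   0.0535989 ]
233 [[519.0, 233.5, 65.0], [520.3, 230.1, 64.3], [521.7, 226.8, 63.6]]
237 [[519.8, 233.0, 70.4], [520.8, 229.8, 69.2], [522.3, 226.6, 69.0]]
241 [[529.8, 234.1, 94.6], [530.5, 231.4, 93.4], [532.3, 229.0, 94.7]]
245 [[529.4, 233.7, 96.8], [530.0, 231.0, 95.3], [532.1, 228.7, 97.0]]
249 [[528.6, 233.1, 97.8], [529.7, 230.6, 97.6], [530.7, 228.0, 97.1]]
253 [[527.4, 232.5, 98.2], [528.1, 229.9, 97.3], [529.6, 227.5, 97.7]]
286 [[516.6, 227.5, 100.2], [517.7, 224.9, 100.0], [518.9, 222.3, 99.8]]
292 [[514.1, 226.4, 99.8], [516.3, 224.1, 101.2], [517.9, 221.7, 101.7]]
298 [[512.5, 225.6, 100.8], [514.2, 223.1, 101.3], [514.4, 220.2, 99.7]]
304 [[510.0, 224.5, 100.4], [510.9, 221.8, 99.8], [509.5, 218.3, 96.0]]
310 [[508.3, 223.6, 101.2], [509.7, 221.1, 101.4], [508.7, 217.7, 98.2]]
```

View pics/w14.png

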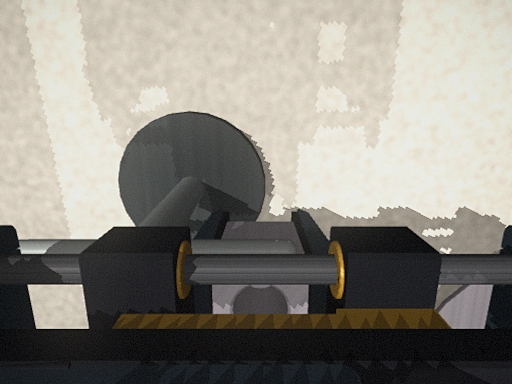

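>>> apply_moves(steps=[[-0.8,-0.4,0,0],[-1.5,-0.7,0,0],[-2.5,-1.2,0,0],[-2,-1,0,0],[0,0,2,0],[0,0,4,0],[0,0,4,0],[0,0,4,0],[0,0,4,0],[0,0,3,0],[0,0,1,0],[0,0,0,0],[0,0,0,0],[0,0,0,0]])

```text
time_s: 22.65
tcp_pos: [458.0, 183.1, 256.2]
tool_rot: [-0.158, 0.161, -0.689, 0.689]
wrist_force: [0.7, 0.7, -1.5]
grip_width: 0.372
```

```bash
python3 - <<'E'
from h import *
a=cam('wrist'); save('w15',a[0]); s=robot.get_state(); t=s['tcp_pos']; print(t,s['wrist_force'],s['grip_width']);P=cloud(*a)
for v in list(range(225,256,4))+list(range(286,312,6)): print(v,P[v,217:241:8].round(1).tolist())
b=cam('scene'); save('s15',cv2.resize(b[0][60:300,120:400],None,fx=2.4,fy=2.4,interpolation=cv2.INTER_CUBIC))
P=cloud(*b); d=b[1]; im=b[0]
m=(d>0)&(np.hypot(P[...,0]-501,P[...,1]+19)<100)&(P[...,2]>5)&(P[...,2]<15)&(im.min(2)>120); q=P[m]; print('lid',cv2.fitEllipse(cv2.convexHull(q[:,:2].astype(np.float32))),np.median(q[:,2]))
E
```

```text
[458.20006008 183.16013947 256.41277674] [-0.52273116 -0.15801569 -1.15386269] 0.37531127179897683
225 [[464.7, 208.6, 279.2], [464.7, 204.9, 274.7], [466.1, 201.3, 273.8]]
229 [[463.9, 207.9, 281.7], [465.2, 204.4, 280.9], [466.6, 201.0, 280.0]]
233 [[464.6, 207.4, 287.7], [465.7, 204.0, 286.5], [467.1, 200.7, 286.0]]
237 [[464.8, 206.8, 292.3], [466.4, 203.7, 292.4], [468.0, 200.5, 292.6]]
241 [[465.1, 206.3, 296.9], [466.7, 203.3, 296.9], [468.3, 200.2, 297.1]]
245 [[464.7, 205.7, 299.6], [467.2, 202.9, 301.8], [468.9, 200.0, 302.4]]
249 [[466.4, 205.5, 306.6], [467.6, 202.6, 306.1], [469.2, 199.8, 306.6]]
253 [[467.0, 205.1, 311.1], [467.9, 202.3, 310.2], [469.6, 199.6, 310.9]]
286 [[461.4, 200.9, 323.2], [462.9, 198.4, 323.6], [463.7, 195.8, 323.0]]
292 [[459.6, 200.0, 323.8], [460.8, 197.5, 323.8], [461.6, 194.8, 323.1]]
298 [[457.6, 199.1, 324.1], [458.7, 196.5, 324.0], [459.2, 193.7, 322.7]]
304 [[455.5, 198.1, 324.4], [456.1, 195.4, 323.2], [454.3, 191.8, 318.5]]
310 [[452.5, 196.9, 323.2], [454.4, 194.5, 324.1], [453.3, 191.2, 320.6]]
lid ((511.450439453125, -15.884037971496582), (154.16134643554688, 176.9689483642578), 20.092002868652344) 9.362567112290549
```

View pics/w15.png

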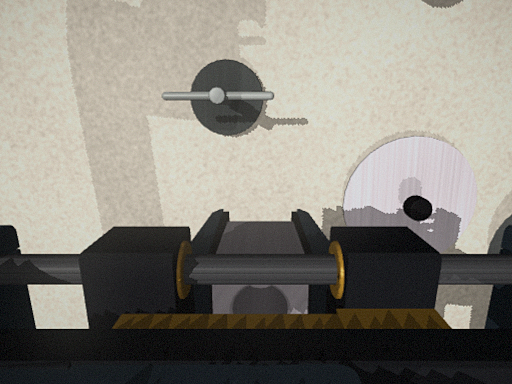

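View pics/s15.png

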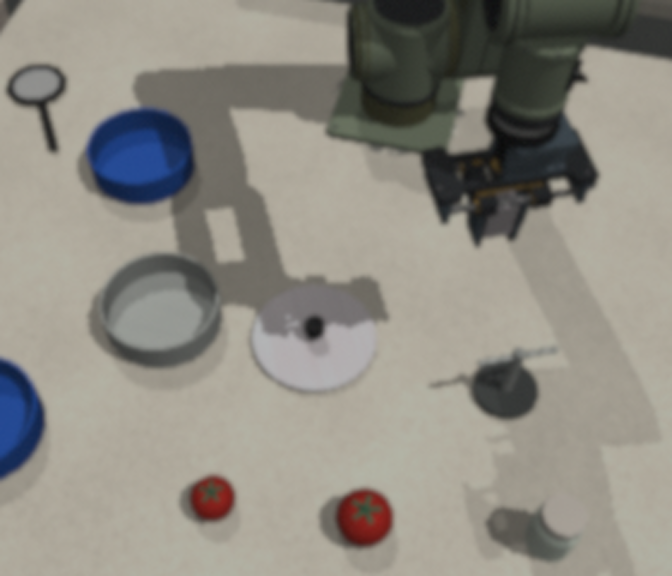

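The bore faces up with the rim at (260,300) in the wrist view. The tilt is about 3–5°, the block is about 295 mm up, the lid lies flat, and the tomatoes and jar are untouched.

```bash
python3 -c "
from workcell import robot
print(robot.finish_job()); print(robot.get_state()['time_s'])"
```

```text
the job is handed in; nothing more can be done
None
the job is handed in; nothing more can be done
```

I handed the job in at about 22.8 s of the 72 s allowed. At that point the arm was holding the block bore-up, well above the stand. No verdict was reported.

- **Lid:** I lifted it by the knob and set it down knob-up at about (501, -19), roughly 220 mm from the dish. The last scene picture still showed it flat there. The depth fit of its position in that picture was about 11 mm off because part of the lid was in shadow, so I relied on the picture.
- **Bore:** The wrist camera showed it at the end facing away from the robot, so I tried that end first. The peg went about 25 mm in with almost no force. I took that as confirmation and did not test the solid end. I then drew the block off.
- **Turning upright:** The moves only allow a turn about the vertical, so I pressed the bore end down on the peg and let the block pivot in the fingers. The first try left it tilted about 12°. A second, firmer push (28 N at the wrist) straightened it.
- **Last checks:** The block's tilt was about 3–5° by depth (20° allowed), with its centre about 295 mm up. The block was still gripped at its 34 mm width and touching nothing else. The tomatoes and jar looked unmoved in the last picture, but I did not measure them again.

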